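# Hold the infectious-waste bin open by its lever

## Robot

A 6-joint arm with a two-finger parallel gripper is mounted at the origin on the work surface. World frame = base frame: x ahead of the robot, y to its left, z up, the work surface at z = 0. Lengths are in m, angles in rad, forces in N, time in s.
With the tool pointing down it reaches from about 0.225 to 0.875 m from the base axis. Payload 3.4 kg.
Tool frame: the origin (TCP) lies on the mounting face of the last link; the fingertips stand 173 mm ahead of it and the grasp point (between the pads) lies 155 mm ahead of it; y points along the fingers, x is the direction in which the jaws open and shut, and the axes are right-handed (so a half turn about y gives the same grasp; the last joint's range is limited). The gripper opens to 85 mm and grips with 20 to 120 N. Pads are 22 mm wide; open, the fingers measure 114 mm over their backs; the gripper's body (76 mm by 85 mm) begins 54 mm behind the grasp point. The pads swing forward as they close: fully open they stand 13 mm farther back than shut.
Start: joints at [1.074, 0.276, 1.505, -0, 1.361, -0.121], TCP at [0.211, 0.535, 0.405] pointing down, gripper open.
Joint ranges: [-2.89, 2.89], [-0.75, 2.08], [0.22, 2.7], [-1.18, 4.32], [0.11, 2.71], [-2.7, 2.7]. Speed limits (rad/s): [2.57, 2.57, 3.14, 3.14, 3.14, 3.14].

## Interface

Orientations are given as a unit quaternion [w, x, y, z].
In Python, from rig import manip, vision, ticket gives the robot as it stands.
- The arm moves only by the tool arm_command, never from a script. Its argument "increments" is one flat list of numbers, 7 for each row, row after row: the turn, a rotation vector about the tool's x, y, z in rad, then the shift along the tool's x, y, z in cm, then the closure, from 0 (fully open) to 1 (shut). In form: [wx, wy, wz, tx, ty, tz, hand, wx, wy, wz, tx, ty, tz, hand, ...]. A call has 1 to 8 rows; each row shifts and turns the commanded pose from where the row before left it, along the tool's axes as they then stand; what a row does not reach is not made up. A row lasts 1/8 s, in which the tool goes at most 62.5 mm and 10.7 degrees, less where a joint would pass 70% of its speed; a pose out of reach is approached as far as the arm can. A call is refused whole if a number of a shift passes 6.25 or a number of a turn 0.188, either way. A call with a gripper value outside its range is refused whole. The fingers move at their own pace and stop on an object; "grip_force" is the grip in N (left out, the last holds). Time passes only in rows, so rows that do not move let the fingers close. It gives the time, the measured TCP pose, the force and the opening at its end, in the units of the state.
- manip.get_state(): the state, without advancing time (a new reading comes with each control period).
- vision.get_image(name): name is "scene" or "top" or "wrist"; returns the picture (480x640x3 uint8, red, green, blue); there is no depth.
- vision.camera_params(name): a dict with "vfov" (degrees; the focal length in pixels is half the picture's height over the tangent of half this angle, whatever the lens; pixels are square), "cx", "cy" (the principal point, pixels), "R" (3x3) and "t" (3): a world point X has camera coordinates R X + t. Camera axes: x right, y down, z forward; pixel columns grow to the right and rows downward; lengths in m; the calibration is good to about 2 mm. A picture is of the moment at which its call begins: read the wrist's pose just before it. camera_params takes no time and is no camera call; for the wrist camera it gives the pose at the moment of the call.
- ticket.sign_off(): hands the job in, once; it reports no verdict.
The state is a dict: "clock": time; "qpos": joint angles; "qd": joint speeds; "effort": joint torques, N m; "position": TCP position; "ee_rot": TCP orientation; "contact_force": force on the tool from outside, world axes, zero at the start; "moment": the same for the moment, N m; "width": finger opening in m.
Only numpy, scipy, OpenCV 4.12 (cv2) and the standard library are available. Lean on these libraries where they do the work, as an engineer would, in place of code of your own. Each camera call takes 0.05 s, during which the arm holds its last target.

## Task

A colleague is coming with used tubes: open the yellow waste bin by pressing down the red pad at the long end of its lever, with the fingertips and without gripping the pad, until the heavy steel flap is fully up. Raise it smoothly, without letting it bang up or drop shut, and do not lift the flap by hand; leave the grey bin shut and everything else on the bench where it stands. Finish while still holding the lever down, with the flap fully open and still.

Things in the scene. Friction and masses are not known exactly. Their poses are not given: they have to be found in the camera images.
- yellow_lever: Lever of the YELLOW bin: flat steel bar (8 x 18 mm) along the bin's left (+y) side, with a red pad on its long end. Origin: centre of the pad's upper face, 233 mm above the bench at rest. Axes at rest are the bin's: x level from pad to hinge, y level, z up. It turns about a pivot bolt 278 mm along +x from the origin and 87 mm below it, 108 mm to the +y side of the bin's middle; short end 72 mm past that.
- yellow_bar (a point): Point on the bar's centre line 40 mm from the pivot, towards the pad. The bar slopes 13 degrees up to the pad at rest. Pressed, the lever pitches about y from 0 to -0.524 rad at its hard stop (flap fully open): bar 17 degrees down, pad 82 mm above the bench. The pad is 60 mm along the bar, 48 across, its face parallel to the bar. Pressing takes 6 to 11 N, 3 to 7 N near the stop; let go, it rises. Nothing is beneath it.
- yellow_flap: Steel flap of the yellow bin, 243 x 183 x 5 mm, about 1.4 kg, with a patch of the bin's colour on top. Origin: top of the middle of its free edge (pad end), 170 mm up when shut; hinge 245 mm along its +x, 20 mm below. It lies level on the yellow bin, a fixed box 220 x 175 mm. The lever's short end (pin in a slotted ear) raises it, pitching about +y: 0 shut, 0.90 rad (52 degrees) fully open.
- grey_lever: Lever of the GREY bin (general waste), same make with an identical red pad; origin at its pad's centre as on the yellow one; not to be pressed.
- grey_flap: Flap of the grey bin, same make; must stay shut.
- tip_box: Bystander, loose: pipette-tip box, blue with pale lid, 122 x 83 x 62 mm, in front of the yellow bin, beside its lever. Origin under its centre.
- tube_rack: Bystander, loose: green rack with capped tubes, 110 x 62 x 61 mm, in front of the grey bin, beside its lever. Origin under its centre.
- reagent_bottle: Bystander, loose: amber bottle, 60 mm across, 125 mm tall. Origin under its centre.
- specimen_cup: Bystander, loose: clear cup with red cap, 48 mm across, 62 mm tall. Origin under its centre.
- bench_timer: Bystander, loose: white timer, 62 x 74 x 22 mm. Origin under its centre.
- beaker: Bystander, loose: glass beaker, 72 mm across, 90 mm tall. Origin under its centre.

How it is judged:
At the end, for the whole second after the job is handed in: The yellow bin's flap stands open by at least 0.80 rad (fully open is 0.90) and is still, held up only by the fingers pressing its lever with more than 1 N; the grey bin is shut (angle between yellow_flap's own z axis and vertical above 0.8 rad and angular speed of yellow_flap below 0.1 rad/s and contact force between the fingers and yellow_lever above 1 N and angle between grey_flap's own z axis and vertical below 0.05 rad); the arm keeps its last pose, push and grip.
It fails at once if the flap of the grey bin is raised by more than 0.1 rad (angle between grey_flap's own z axis and vertical above 0.1 rad).
It fails at once if a flap is touched by the robot (more than 1 N) in place of the lever (contact force between any of the fingers, the arm and yellow_flap above 1 N or contact force between any of the fingers, the arm and grey_flap above 1 N).
It fails at once if the pad is taken between the fingers (the grasp point comes below the pad's face, within 50 mm of its centre) in place of being pressed (distance between the grasp point and yellow_lever below 0.05 m and z of the grasp point in the frame of yellow_lever below -0.008 m).
It fails at once if the yellow flap bangs up or drops (turns faster than 2.5 rad/s) (angular speed of yellow_flap above 2.5 rad/s).
It fails at once if a bystander is pushed or lifted by more than 20 mm or tipped by more than 0.3 rad (distance of any of tip_box, tube_rack, reagent_bottle, specimen_cup, bench_timer, beaker from where it was at the start of the episode above 0.02 m or angle between any of tip_box, tube_rack, reagent_bottle, specimen_cup, bench_timer, beaker's own z axis and vertical above 0.3 rad).
It also fails if it takes over 38 s, if anything falls off the work surface, if the arm or the gripper's body presses on something with over 40 N, if the wrist force passes 120 N, or if a joint passes its speed limit or range.

## Working session

There is one attempt and no reset: what is moved stays moved. The work goes in short steps, Python scripts to look and compute and a tool call to move; the robot and the scene stay as the last step left them, time stands still between calls to the robot, and variables do not carry over. Pictures are saved under pics/ and viewed, and the job is handed in when it is done.

Besides the shell and the picture viewer there is one more tool, called after ">>>" by a JSON object that holds its "name" and its "arguments", one argument or row to a line. arm_command: Moves the arm, as the interface text tells. Its arguments: {"type":"object","properties":{"increments":{"type":"array"},"grip_force":{"type":"number"}},"required":["increments"]}

```bash
mkdir -p pics; ls; python3 - <<'E'
from rig import manip, vision
import cv2
s=manip.get_state(); print(s)
for n in ["scene","top"]:
    im=vision.get_image(n); cv2.imwrite(f"pics/{n}0.png",im[:,:,::-1])
    p=vision.camera_params(n); print(n,p)
E
```

```text
pics
{'clock': 0.0, 'qpos': array([ 1.07400627e+00,  2.76572566e-01,  1.50617265e+00, -8.45429188e-06,
        1.36065454e+00, -1.20992666e-01]), 'qd': array([ 0.00031475, -0.00115263,  0.00123889, -0.00057218, -0.00016153,
       -0.00154326]), 'effort': array([-1.80532192e-03, -4.16776049e+01, -2.45813155e+01, -2.38882112e-04,
        1.09700594e-02, -4.75814758e-06]), 'position': array([0.2109285 , 0.53467477, 0.40383645]), 'ee_rot': array([-0.58430071,  0.58489201,  0.39723593, -0.39836871]), 'contact_force': array([-0.17362695, -0.2537181 ,  0.39307649]), 'moment': array([0.05728193, 0.01207801, 0.01991024]), 'width': 0.08556648837349548}
scene {'vfov': 43.81992752982099, 'cx': 323.1551496122809, 'cy': 233.64407388810162, 'R': array([[ 0.80014905,  0.59973455,  0.00894246],
       [ 0.38143104, -0.49727548, -0.77924801],
       [-0.46289509,  0.62692549, -0.62665187]]), 't': array([-0.4439354 , -0.04902245,  1.83735346])}
top {'vfov': 45.604691694812324, 'cx': 324.68314282889315, 'cy': 244.78560775944865, 'R': array([[ 0.01317078, -0.99971807,  0.01975652],
       [-0.99460556, -0.01513141, -0.10261979],
       [ 0.10288981, -0.01829836, -0.99452444]]), 't': array([0.01745474, 0.53715256, 1.79302451])}
```

View pics/scene0.png

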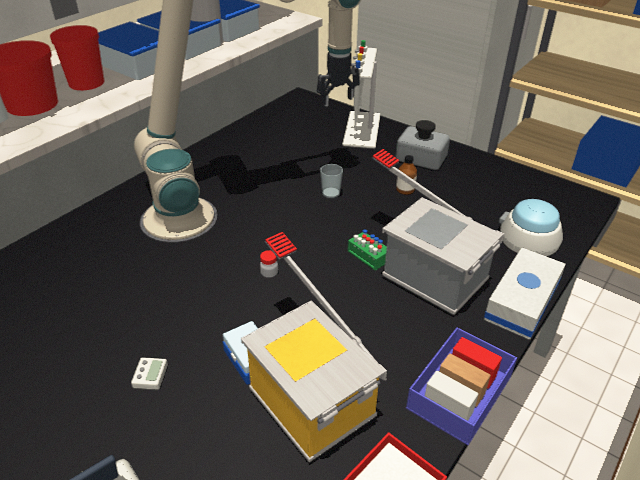

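View pics/top0.png

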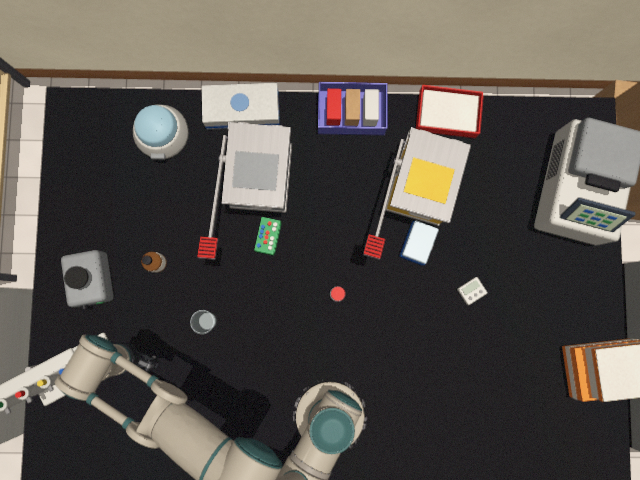

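The scene picture shows the yellow bin's red pad near pixel (281,245). In the top picture it is near (374,247), with its lever running to about (399,160). The grey pad is at top (207,248), and the red cup cap is at top (337,294) and scene (268,258). Next I'll measure the pad from both views.

```bash
cat > h.py <<'E'
import numpy as np, cv2
from rig import manip, vision
def ray(n,u,v,p=None):
    p=p or vision.camera_params(n); f=240/np.tan(np.radians(p['vfov']/2))
    R=np.array(p['R']);t=np.array(p['t'])
    d=R.T@np.array([(u-p['cx'])/f,(v-p['cy'])/f,1]); return -R.T@t, d/np.linalg.norm(d)
def onplane(n,u,v,z):
    c,d=ray(n,u,v); return c+d*(z-c[2])/d[2]
def tri(a,b):
    (c1,d1),(c2,d2)=ray(*a),ray(*b)
    A=np.stack([d1,-d2],1); s=np.linalg.lstsq(A,c2-c1,rcond=None)[0]
    p,q=c1+s[0]*d1,c2+s[1]*d2; return (p+q)/2,np.linalg.norm(p-q)
def proj(n,X):
    p=vision.camera_params(n); f=240/np.tan(np.radians(p['vfov']/2))
    c=np.array(p['R'])@X+np.array(p['t']); return c[:2]/c[2]*f+[p['cx'],p['cy']]
E
python3 - <<'E'
from h import *
def red(n,f):
    im=cv2.imread(f); h=cv2.cvtColor(im,cv2.COLOR_BGR2HSV)
    m=((h[...,0]<8)|(h[...,0]>172))&(h[...,1]>150)&(h[...,2]>70)
    m=cv2.morphologyEx(m.astype(np.uint8)*255,cv2.MORPH_CLOSE,np.ones((4,4)))
    for c in cv2.findContours(m,cv2.RETR_EXTERNAL,cv2.CHAIN_APPROX_NONE)[0]:
        if 60<cv2.contourArea(c)<900:
            r=cv2.minAreaRect(c); print(n,np.round(r[0],1),np.round(r[1],1),cv2.contourArea(c),cv2.boxPoints(r).round().tolist())
red('scene','pics/scene0.png');red('top','pics/top0.png')
# yellow patch
for n in ['scene','top']:
    h=cv2.cvtColor(cv2.imread(f'pics/{n}0.png'),cv2.COLOR_BGR2HSV)
    m=cv2.inRange(h,(20,150,150),(32,255,255))
    c=max(cv2.findContours(m,0,2)[0],key=cv2.contourArea); r=cv2.minAreaRect(c); print(n,'patch',r,cv2.boxPoints(r).tolist())
    if n=='top': 
        for q in cv2.boxPoints(r): print(onplane(n,*q,0.17))
E
python3 - <<'E'
import cv2
im=cv2.imread('pics/top0.png')[120:320,300:480]; a=cv2.resize(im,None,fx=3,fy=3,interpolation=2); cv2.imwrite('pics/topc.png',a)
im=cv2.imread('pics/scene0.png')[220:360,220:400]; a=cv2.resize(im,None,fx=4,fy=4,interpolation=2); cv2.imwrite('pics/scenec.png',a)
E
```

```text
scene [396. 456.] [ 46. 102.] 887.0 [[345.0, 433.0], [447.0, 433.0], [447.0, 479.0], [345.0, 479.0]]
scene [275.4 248.6] [24.4 36.7] 613.5 [[253.0, 247.0], [285.0, 229.0], [297.0, 250.0], [266.0, 268.0]]
scene [386.6 158.9] [23.8 12.7] 228.5 [[373.0, 157.0], [381.0, 147.0], [400.0, 161.0], [393.0, 171.0]]
top [338.5 294. ] [12. 13.] 125.5 [[332.0, 288.0], [345.0, 288.0], [345.0, 300.0], [332.0, 300.0]]
top [207.9 247.7] [17.9 21. ] 327.5 [[198.0, 257.0], [200.0, 236.0], [218.0, 238.0], [215.0, 259.0]]
top [375.1 246.8] [17.7 20.3] 323.5 [[364.0, 254.0], [369.0, 235.0], [386.0, 239.0], [381.0, 259.0]]
top [334.5 107. ] [13. 36.] 447.5 [[328.0, 125.0], [328.0, 89.0], [341.0, 89.0], [341.0, 125.0]]
scene patch ((305.2260437011719, 348.0473937988281), (45.836795806884766, 67.74210357666016), 58.81502914428711) [[264.38214111328125, 345.9792175292969], [322.33551025390625, 310.9021911621094], [346.0699462890625, 350.1155700683594], [288.1165771484375, 385.1925964355469]]
top patch ((429.0849304199219, 180.45281982421875), (42.71913146972656, 35.1642951965332), 15.945395469665527) [[403.7170104980469, 191.4905548095703], [413.3774108886719, 157.6792449951172], [454.4528503417969, 169.4150848388672], [444.7924499511719, 203.2263946533203]]
[ 0.6850486  -0.20532731  0.17      ]
[ 0.78832902 -0.23444622  0.17      ]
[ 0.75471226 -0.35764168  0.17      ]
[ 0.65172345 -0.32773945  0.17      ]
```

View pics/topc.png

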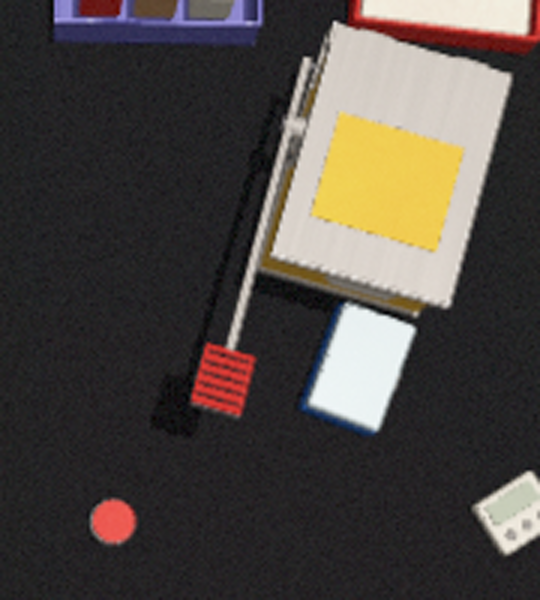

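View pics/scenec.png

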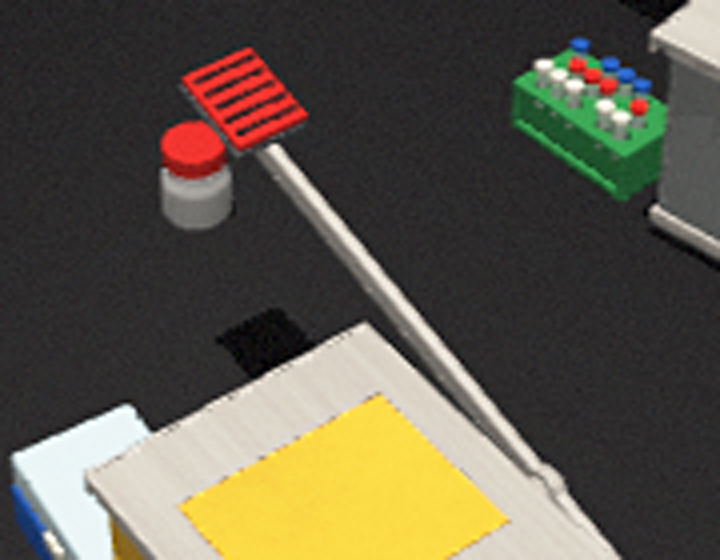

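The crops show the pad's top-face corners in the scene picture at about (266,239.5), (282.5,232), (296.8,248.8) and (280,257.5). In the top picture the pad centre is about (374.7,246.5).

```bash
python3 - <<'E'
from h import *
im=cv2.imread('pics/top0.png');h=cv2.cvtColor(im,cv2.COLOR_BGR2HSV)
P,e=tri(('scene',281.1,244.4),('top',374.8,246.7)); print('pad',P,e, onplane('top',374.8,246.7,.233), onplane('scene',281.1,244.4,.233))
# far/hinge direction from patch
a=np.array([.6850,-.2053]);b=np.array([.78833,-.23445]);c=np.array([.7547,-.3576]);d=np.array([.6517,-.3277])
v=(b-a+c-d); y1=np.arctan2(v[1],v[0]); w=(a-d)+(b-c); y2=np.arctan2(-w[0],w[1]); print('yaw',y1,y2, np.linalg.norm(b-a),np.linalg.norm(a-d))
pc=(a+b+c+d)/4; print('patch centre',pc)
yaw=(y1+y2)/2
for yy in (y1,y2,yaw):
    ex=np.array([np.cos(yy),np.sin(yy)]);ey=np.array([-ex[1],ex[0]])
    r=pc-P[:2]; print('patch rel pad in bin frame',r@ex,r@ey)
# pixel checks of bar
print('cup',onplane('top',338.5,294,.062), onplane('scene',268.3,257.5,.062))
for u,v in [(345+300-345,0)]: pass
# tip box lid corners in crop/3+offset
for q in [(345,305),(413,322),(378,430),(310,410)]: print('box',onplane('top',q[0]/3+300,q[1]/3+120,.062))
for q in [(232,347),(293,130),(305,60)]: print('bar',onplane('top',q[0]/3+300,q[1]/3+120,.2))
E
```

```text
pad [ 0.51353702 -0.11290467  0.22838537] 0.0020707385229434125 [ 0.51229765 -0.1131022   0.233     ] [ 0.51799155 -0.11635207  0.233     ]
yaw -0.27874128441402574 -0.2661073133980697 0.10736298896733447 0.12684892589218089
patch centre [ 0.7199325 -0.2812625]
patch rel pad in bin frame 0.24475207286191158 -0.10507081349795463
patch rel pad in bin frame 0.24340511350020883 -0.1081545363878691
patch rel pad in bin frame 0.2440834631554562 -0.10661480213067746
cup [ 0.38046825 -0.01917498  0.062     ] [ 0.38942585 -0.02582889  0.062     ]
box [ 0.61084096 -0.25795456  0.062     ]
box [ 0.59396325 -0.32953986  0.062     ]
box [ 0.4797679  -0.29207106  0.062     ]
box [ 0.49964166 -0.22097517  0.062     ]
bar [ 0.54785853 -0.12384286  0.2       ]
bar [ 0.76263238 -0.18286183  0.2       ]
bar [ 0.8330617 -0.1946869  0.2      ]
```

```bash
python3 - <<'E'
from h import *
from scipy.spatial.transform import Rotation as Ro
s=manip.get_state(); q=s['ee_rot']; R=Ro.from_quat(np.r_[q[1:],q[0]]).as_matrix(); print(R.round(3),s['clock'])
yaw=-.272
def plan(T0,R0,wps):
    for p,Rt in wps: pass
y0=np.arctan2(R[1,0],R[0,0]); print('x axis yaw',y0)
for t in (yaw,yaw+np.pi/2,yaw-np.pi/2,yaw+np.pi):
    print('target x yaw',t,'turn about world z',(t-y0+np.pi)%(2*np.pi)-np.pi)
E
```

```text
[[ 0.367 -0.001 -0.93 ]
 [ 0.93  -0.001  0.367]
 [-0.002 -1.     0.   ]] 0.1
x axis yaw 1.1950277526027282
target x yaw -0.272 turn about world z -1.4670277526027282
target x yaw 1.2987963267948965 turn about world z 0.10376857419216812
target x yaw -1.8427963267948966 turn about world z -3.037824079397625
target x yaw 2.869592653589793 turn about world z 1.6745649009870647
```

>>> {"name": "arm_command", "arguments": {
  "increments": [0, -0.1, 0, 0, -6, 0, 1, 0, 0, 0, -1.9, -1, -1.6, 1, 0, 0, 0, -3.9, 0, -3.3, 1, 0, 0, 0, -3.9, 0, -3.3, 1, 0, 0, 0, -3.9, 0, -3.3, 1, 0, 0, 0, -3.9, 0, -3.3, 1, 0, 0, 0, -3.9, 0, -3.3, 1, 0, 0, 0, -3.9, 0, -3.3, 1],
  "grip_force": 40
}}

```text
clock: 1.1
position: [0.348, 0.2311, 0.4741]
ee_rot: [-0.564, 0.564, 0.426, -0.427]
contact_force: [0.9, 1.0, 0.4]
width: -0.0003
```

>>> {"name": "arm_command", "arguments": {
  "increments": [0, 0, 0, -4.1, 0, -3.6, 1, 0, 0, 0, -4.1, 0, -3.6, 1, 0, 0, 0, -4.1, 0, -3.6, 1, 0, 0, 0, -4.1, 0, -3.6, 1, 0, 0, 0, -4.1, 0, -3.6, 1, 0, 0, 0, -4.1, 0, -3.6, 1, 0, 0, 0, -1, 0, -1, 1, 0, 0, 0, 0, 0, 0, 1]
}}

```text
clock: 2.1
position: [0.4956, -0.0753, 0.4738]
ee_rot: [0.565, -0.564, -0.426, 0.426]
contact_force: [0.5, -0.0, -0.1]
width: -0.0001
```

```bash
python3 - <<'E'
from h import *
from scipy.spatial.transform import Rotation as Ro
s=manip.get_state(); q=s['ee_rot']; R=Ro.from_quat(np.r_[q[1:],q[0]]).as_matrix()
print(s['position'],s['contact_force'],s['qpos'].round(3),s['qd'].round(3))
tip=s['position']+.173*R[:,1]; print('tip',tip, 'xyaw',np.arctan2(R[1,0],R[0,0]))
print('delta tool cm',(R.T@(np.array([.514,-.1135,.243])-tip)*100).round(2))
for n in ('wrist','scene','top'):
    im=vision.get_image(n); cv2.imwrite(f"pics/{n}1.png",im[:,:,::-1])
E
```

```text
[ 0.49560624 -0.07532135  0.47383117] [ 0.54836055 -0.03494229 -0.13682066] [-2.900e-01  1.310e-01  1.525e+00  1.000e-03  1.488e+00 -1.583e+00] [ 0.035 -0.025  0.014  0.012  0.013  0.003]
tip [ 0.49526643 -0.07511841  0.30083163] xyaw 1.2929153297106641
delta tool cm [-3.18  5.77 -2.87]
```

View pics/wrist1.png

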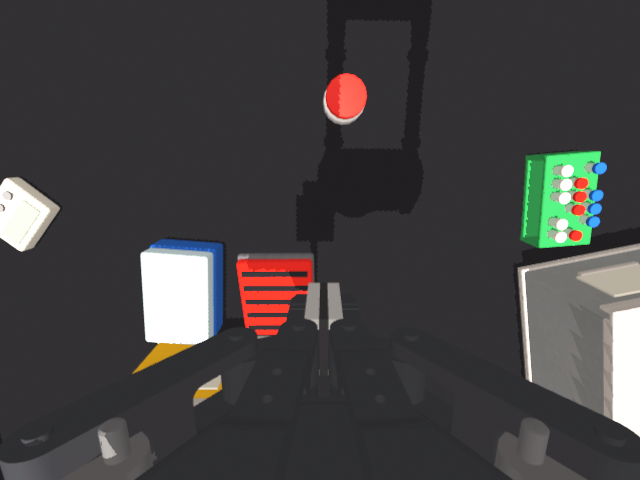

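View pics/scene1.png

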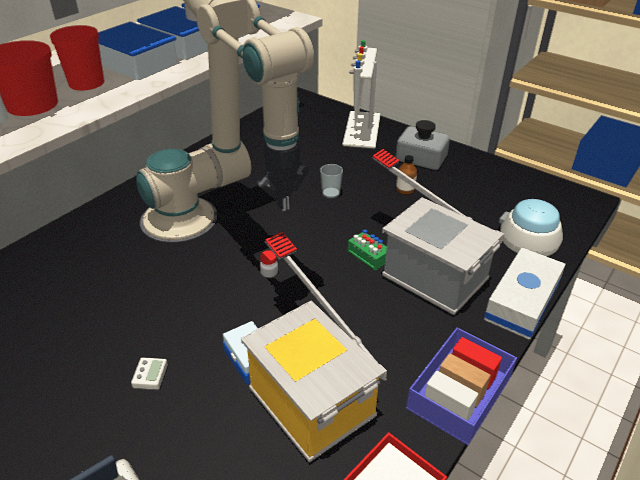

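The wrist view shows the pad square to the jaws. Its near edge runs from (238,258) to (313,258) and its far edge is near row 336, with the closed fingertips at about (325,285). I'll check the near edge by ray against the two-view estimate.

```bash
python3 - <<'E'
from h import *
for q in [(238,260),(313.5,259),(246,335)]: print(q,onplane('wrist',*q,.240 if q[1]<300 else .226))
ex=np.array([np.cos(-.272),np.sin(-.272)]);ey=np.array([-ex[1],ex[0]])
c=np.array([.514,-.1135]); 
for a,b in [(-1,-1),(-1,1),(1,-1)]: print(c+a*ex*.029+b*ey*.024)
E
```

```text
(238, 260) [ 0.48010318 -0.12463946  0.24      ]
(313.5, 259) [ 0.49235154 -0.07880194  0.24      ]
(246, 335) [ 0.53798232 -0.14254244  0.226     ]
[ 0.47961837 -0.12882656]
[ 0.49251397 -0.08259125]
[ 0.53548603 -0.14440875]
```

>>> {"name": "arm_command", "arguments": {
  "increments": [0, 0, 0, -1.6, 1, -1.4, 1, 0, 0, 0, -1.6, 1, -1.4, 1, 0, 0, 0, 0, 1, 0, 1, 0, 0, 0, 0, 0, 0, 1]
}}

```text
clock: 2.75
position: [0.5138, -0.1132, 0.4431]
ee_rot: [0.565, -0.563, -0.426, 0.427]
contact_force: [-0.4, 0.0, 0.2]
width: 0.0003
```

Three measurements of the pad centre agree to 3–4 mm, and the fingertips are now 37 mm above it. I'll go down to contact and work out the arc.

>>> {"name": "arm_command", "arguments": {
  "increments": [0, 0, 0, 0, 1, 0, 1, 0, 0, 0, 0, 1, 0, 1, 0, 0, 0, 0, 0.7, 0, 1, 0, 0, 0, 0, 0.5, 0, 1, 0, 0, 0, 0, 0.5, 0, 1, 0, 0, 0, 0, 0.3, 0, 1, 0, 0, 0, 0, 0, 0, 1]
}}

```text
clock: 3.62
position: [0.5136, -0.1129, 0.406]
ee_rot: [-0.564, 0.564, 0.427, -0.427]
contact_force: [-2.9, 1.2, 9.6]
width: -0.0001
```

```bash
cat > arc.py <<'E'
from h import *
from scipy.spatial.transform import Rotation as Ro
import sys
# planned tip (bin x,z rel. rest pad centre) vs lever angle; tilt phi
def tip(th): # th: 0..0.524 pressed
    a=np.arctan2(87,278)-th; r=np.hypot(278,87); return np.array([278-r*np.cos(a), r*np.sin(a)-87])
ths=np.linspace(0,.524,17); 
def phi(th): return 0.2*np.clip((th-.15)/(.524-.15),0,1)
def tcp(th): f=phi(th); return tip(th)+173*np.array([-np.sin(f),np.cos(f)])
for a,b in zip(ths[:-1],ths[1:]):
    d=tcp(b)-tcp(a); f=phi(a)
    y=np.array([np.sin(f),-np.cos(f)]); z=np.array([-np.cos(f),-np.sin(f)])
    print(round(b,3),tip(b).round(1),'wx',round(-(phi(b)-phi(a)),3),'ty',round(d@y/10,2),'tz',round(d@z/10,2))
E
python3 arc.py; python3 - <<'E'
from h import *
from scipy.spatial.transform import Rotation as Ro
s=manip.get_state(); q=s['ee_rot']; R=Ro.from_quat(np.r_[q[1:],q[0]]).as_matrix()
print(s['clock'],s['position']+.173*R[:,1],s['contact_force'])
E
```

```text
0.033 [-2.7 -9.1] wx -0.0 ty 0.91 tz 0.27
0.066 [ -5.1 -18.4] wx -0.0 ty 0.92 tz 0.24
0.098 [ -7.2 -27.7] wx -0.0 ty 0.93 tz 0.21
0.131 [ -9.  -37.1] wx -0.0 ty 0.94 tz 0.18
0.164 [-10.5 -46.5] wx -0.007 ty 0.94 tz 0.28
0.196 [-11.6 -56. ] wx -0.018 ty 0.95 tz 0.43
0.229 [-12.5 -65.5] wx -0.018 ty 0.95 tz 0.41
0.262 [-13. -75.] wx -0.018 ty 0.95 tz 0.4
0.295 [-13.3 -84.5] wx -0.018 ty 0.95 tz 0.38
0.328 [-13.2 -94.1] wx -0.018 ty 0.95 tz 0.37
0.36 [ -12.8 -103.6] wx -0.018 ty 0.96 tz 0.35
0.393 [ -12.1 -113.1] wx -0.018 ty 0.96 tz 0.34
0.426 [ -11.1 -122.6] wx -0.018 ty 0.96 tz 0.33
0.458 [  -9.8 -132. ] wx -0.018 ty 0.96 tz 0.31
0.491 [  -8.2 -141.4] wx -0.018 ty 0.96 tz 0.3
0.524 [  -6.2 -150.8] wx -0.018 ty 0.96 tz 0.28
3.625 [ 0.51357617 -0.11292159  0.23304635] [-2.91354329  1.22130401  9.64050647]
```

The fingertips touch at z = 0.233 m, exactly the given pad height, with about 10 N. Now I'll follow the arc.

>>> {"name": "arm_command", "arguments": {
  "increments": [0, 0, 0, 0, 0.5, 0.15, 1, 0, 0, 0, 0, 0.7, 0.2, 1, 0, 0, 0, 0, 0.8, 0.2, 1, 0, 0, 0, 0, 0.9, 0.2, 1, 0, 0, 0, 0, 0.9, 0.2, 1, -0.01, 0, 0, 0, 0.8, 0.3, 1, -0.015, 0, 0, 0, 0.6, 0.35, 1, 0, 0, 0, 0, 0, 0, 1]
}}

```text
clock: 4.62
position: [0.4986, -0.1087, 0.3536]
ee_rot: [-0.556, 0.571, 0.432, -0.421]
contact_force: [-2.3, 1.5, 6.3]
width: -0.0
```

```bash
cat > chk.py <<'E'
from h import *
from scipy.spatial.transform import Rotation as Ro
import sys
s=manip.get_state(); q=s['ee_rot']; R=Ro.from_quat(np.r_[q[1:],q[0]]).as_matrix()
t=s['position']+.173*R[:,1]
ex=np.array([np.cos(-.272),np.sin(-.272)]);ey=np.array([-ex[1],ex[0]]); r=t[:2]-[.514,-.1135]
x=r@ex*1000; z=(t[2]-.233)*1000
# lever angle from tip height on face: find th with tip on face line
from scipy.optimize import brentq
def g(th):
    a=np.arctan2(87,278)-th; rr=np.hypot(278,87); c=np.array([278-rr*np.cos(a), rr*np.sin(a)-87]); b=np.radians(13)-th
    n=np.array([np.sin(b),np.cos(b)]); e=np.array([np.cos(b),-np.sin(b)])
    return (np.array([x,z])-c)@n,(np.array([x,z])-c)@e
th=brentq(lambda h:g(h)[0],-.1,.7)
print(s['clock'],'tip',t.round(4),'bin x,y,z',round(x,1),round(r@ey*1000,1),round(z,1),'F',s['contact_force'].round(1),'tilt',np.arctan2(R[:2,1]@ex,-R[2,1]).round(3),'th',round(th,3),'along pad mm',round(g(th)[1],1))
im=vision.get_image('scene'); cv2.imwrite(sys.argv[1],im[:,:,::-1])
E
python3 chk.py pics/scene2.png
```

```text
4.625 tip [ 0.503  -0.1099  0.1807] bin x,y,z -11.5 0.5 -52.3 F [-2.3  1.5  6.3] tilt 0.027 th 0.184 along pad mm -0.3
```

View pics/scene2.png

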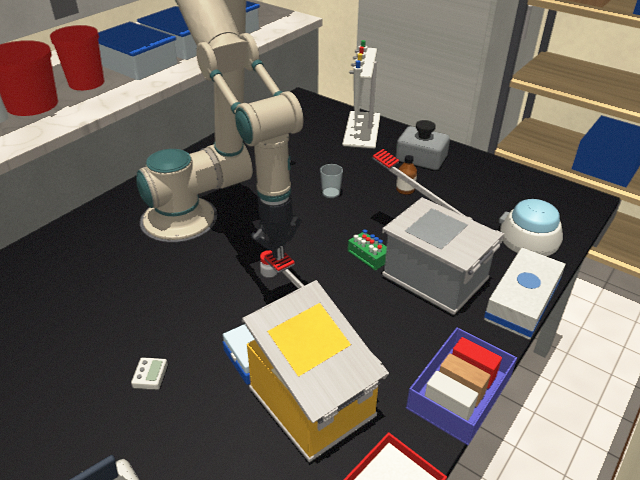

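The lever follows the fingers: the tip is 0.3 mm from the pad centre and the flap is partly raised, its free edge at about (245,320)–(315,285). I'll continue.

>>> {"name": "arm_command", "arguments": {
  "increments": [-0.02, 0, 0, 0, 0.6, 0.35, 1, -0.02, 0, 0, 0, 0.9, 0.4, 1, -0.02, 0, 0, 0, 0.95, 0.4, 1, -0.02, 0, 0, 0, 0.95, 0.4, 1, -0.02, 0, 0, 0, 0.95, 0.35, 1, -0.02, 0, 0, 0, 0.9, 0.35, 1, -0.015, 0, 0, 0, 0.6, 0.3, 1, 0, 0, 0, 0, 0, 0, 1]
}}

```text
clock: 5.68
position: [0.4781, -0.1029, 0.292]
ee_rot: [-0.518, 0.607, 0.459, -0.392]
contact_force: [-4.8, 1.4, 4.3]
width: 0.0001
```

```bash
python3 chk.py pics/scene3.png
```

```text
5.675 tip [ 0.5042 -0.1102  0.1211] bin x,y,z -10.3 0.5 -111.9 F [-4.8  1.4  4.3] tilt 0.157 th 0.39 along pad mm 2.0
```

View pics/scene3.png

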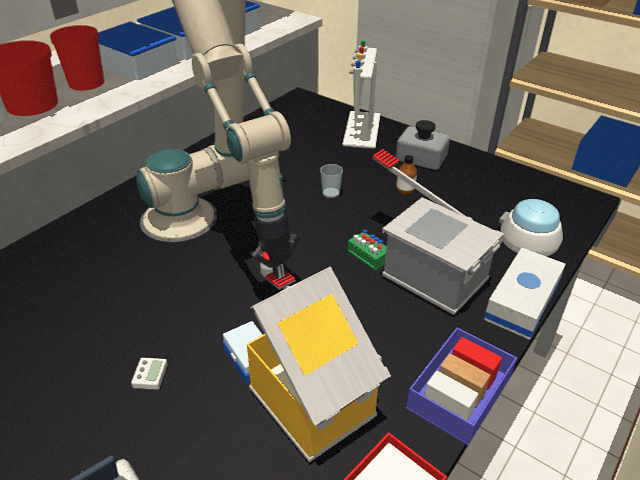

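The force has a sideways part of about 5 N towards the base, so the tip is dragging slightly towards the bin. I'll ease it back a little over the last 39 mm and slow down towards the stop.

>>> {"name": "arm_command", "arguments": {
  "increments": [-0.01, 0, 0, 0, 0.5, 0.4, 1, -0.01, 0, 0, 0, 0.7, 0.3, 1, -0.01, 0, 0, 0, 0.7, 0.3, 1, -0.01, 0, 0, 0, 0.7, 0.3, 1, 0, 0, 0, 0, 0.6, 0.1, 1, 0, 0, 0, 0, 0.4, 0.1, 1, 0, 0, 0, 0, 0.2, 0, 1, 0, 0, 0, 0, 0, 0, 1]
}}

```text
clock: 6.72
position: [0.4713, -0.1011, 0.2519]
ee_rot: [-0.505, 0.617, 0.467, -0.382]
contact_force: [0.7, -1.1, 2.9]
width: -0.0001
```

```bash
python3 chk.py pics/scene4.png
```

```text
6.725 tip [ 0.5042 -0.1104  0.0823] bin x,y,z -10.3 0.4 -150.7 F [ 0.7 -1.1  2.9] tilt 0.199 th 0.52 along pad mm -4.0
```

View pics/scene4.png

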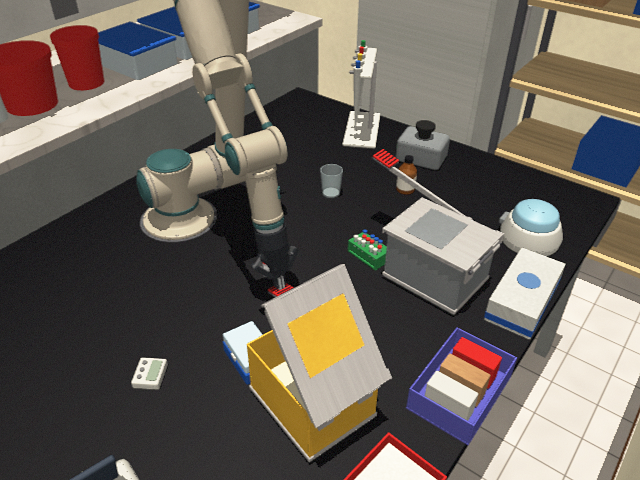

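The flap is nearly upright and the lever angle is about 0.52 of 0.524 rad. I'll press a few more millimetres to sit firmly on the stop.

>>> {"name": "arm_command", "arguments": {
  "increments": [0, 0, 0, 0, 0.15, 0, 1, 0, 0, 0, 0, 0.15, 0, 1, 0, 0, 0, 0, 0, 0, 1, 0, 0, 0, 0, 0, 0, 1]
}}

```text
clock: 7.28
position: [0.4715, -0.1011, 0.2508]
ee_rot: [-0.505, 0.617, 0.467, -0.382]
contact_force: [-5.9, 1.0, 17.3]
width: 0.0001
```

```bash
python3 chk.py pics/scene5.png
```

```text
7.275 tip [ 0.5046 -0.1105  0.0812] bin x,y,z -9.9 0.4 -151.8 F [-5.9  1.  17.3] tilt 0.2 th 0.524 along pad mm -3.8
```

The lever is on the stop with 17 N. Now I'll check the flap angle, whether it is still, and the bystanders.

```bash
python3 - <<'E'
from h import *
C=[]
for k in range(2):
  for n in ['scene','top']:
    im=vision.get_image(n)[:,:,::-1].copy(); cv2.imwrite(f'pics/{n}6_{k}.png',im)
    m=cv2.inRange(cv2.cvtColor(im,cv2.COLOR_BGR2HSV),(20,150,150),(32,255,255)); m=cv2.morphologyEx(m,cv2.MORPH_OPEN,np.ones((5,5)))
    cs=cv2.findContours(m,0,2)[0]
    for c in sorted(cs,key=cv2.contourArea)[-2:]:
        print(n,cv2.contourArea(c),cv2.approxPolyDP(c,4,True)[:,0].tolist())
d=cv2.absdiff(cv2.imread('pics/top0.png'),cv2.imread('pics/top6_0.png')).max(2)
print(manip.get_state()['contact_force'],manip.get_state()['clock'])
E
```

```text
scene 72.5 [[294, 409], [291, 419], [298, 421], [299, 409]]
scene 3469.5 [[344, 296], [289, 323], [309, 375], [362, 345]]
top 515.0 [[422, 138], [421, 149], [464, 160], [463, 149]]
scene 58.5 [[290, 411], [291, 421], [297, 422], [295, 411]]
scene 3470.5 [[344, 296], [289, 323], [309, 375], [362, 345]]
top 517.0 [[422, 138], [421, 149], [464, 160], [463, 149]]
[-5.66465576  0.75879352 16.72245295] 7.525
```

View pics/top6_1.png

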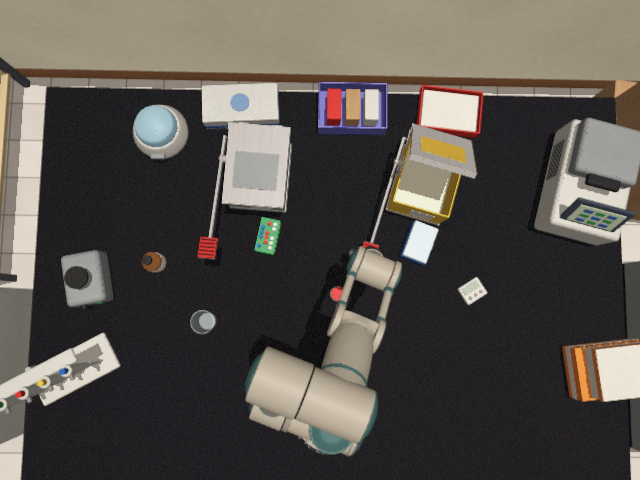

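View pics/scene6_1.png

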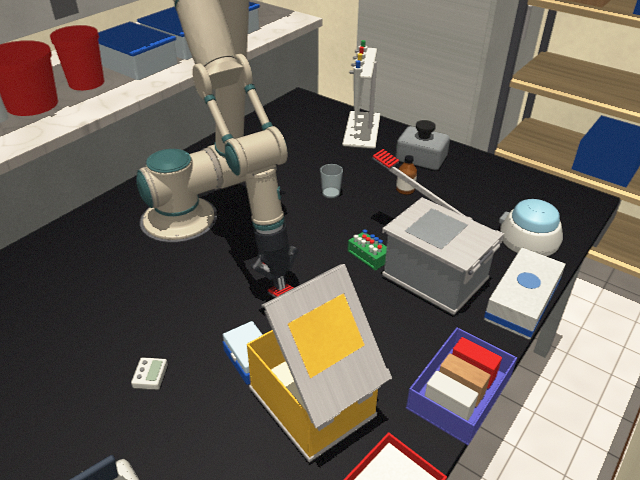

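Both pictures show the flap up with its patch not moving: scene (289,323)–(362,345), top (421,138)–(464,160). The grey bin is shut and the bystanders stand at their starting pixels. I'll take the flap angle from the patch corners and then hand in.

```bash
python3 - <<'E'
from h import *
# top free-edge side corners (422,149),(464,160)=near? match scene: free edge (289,323),(344,296); hinge side (309,375),(362,345)
S={'fr':(289,323),'fl':(344,296),'hr':(309,375),'hl':(362,345)}
for T in ({'fl':(421,149),'fr':(464,160),'hl':(422,138),'hr':(463,149)},):
    X={}
    for k in S: X[k],e=tri(('scene',*S[k]),('top',*T[k])); print(k,X[k].round(3),round(e,4))
    n=np.cross(X['hr']-X['fr'],X['fl']-X['fr'])+np.cross(X['hl']-X['hr'],X['fl']-X['hl']); n/=np.linalg.norm(n); print('angle',np.arccos(abs(n[2])))
E
```

```text
fr [ 0.742 -0.35   0.318] 0.0087
fl [ 0.775 -0.231  0.311] 0.0015
hr [ 0.799 -0.369  0.232] 0.0039
hl [ 0.832 -0.249  0.227] 0.0009
angle 0.9582400479604581
```

```bash
python3 -c "
from rig import manip,ticket
print(manip.get_state()['contact_force'],ticket.sign_off())"
```

```text
the job is handed in; nothing more can be done
[-5.66465576  0.75879352 16.72245295] None
```

The yellow bin is open and the job is handed in, with the closed fingertips still pressing the lever down on its stop. I pressed the pad from above, without gripping it, along the lever's arc in about 3.5 s. I handed in at about 7.5 s of the 38 s allowed.

**Lever and force:** The lever angle worked out from the fingertip position is 0.524 rad, which is the hard stop. The fingers press with about 17 N upward reaction, plus about 6 N sideways.

**Flap:** It stood still between the last two pairs of pictures. Its angle measured from the two camera views came out at 0.96 rad, slightly above the 0.90 rad limit. I put that down to coarse pixel corners, where the views disagreed by up to 9 mm.

**Everything else:** In the last pictures the grey bin was shut and the bystanders looked unmoved; I judged this by eye rather than measuring each one. Part of the specimen cup was hidden behind the arm.

**Disagreements along the way:**
- The first estimates of the pad's position differed by up to about 6 mm between cameras, but contact came at exactly the given 233 mm height.
- Late in the stroke the fingertips dragged about 5 N sideways on the pad. I eased them back, and they ended about 4 mm from the pad's centre.

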